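# Swap two battery packs between spring docks

## Task

The wide and the narrow battery pack are in the wrong spring docks: swap them, so that each ends up fully home in the dock where the other was, lying flat behind the end stop with its brass-contact nose under the hood against the sprung plate. The rubber pad between the docks is free for setting a pack down meanwhile; leave the other things on the bench where they are.

Things in the scene. Friction and masses are not known exactly. Their poses are not given: they have to be found in the camera images.
- dock_a: fixed spring dock for a battery pack, holding pack_wide at the start. Aluminium base 142 x 84 mm, x = -78 to +64, top (the floor a pack lies on) at z = 8 mm; dark steel head at the -x end, end stop at the +x end. Origin: on the bench under the centre of a seated pack; z up, +x from head to stop, y across. Nothing stands between x = -34 and +50: the fingers have room there.
- dock_b: fixed spring dock for a battery pack, holding pack_narrow at the start. Aluminium base 142 x 84 mm, x = -78 to +64, top (the floor a pack lies on) at z = 8 mm; dark steel head at the -x end, end stop at the +x end. Origin: on the bench under the centre of a seated pack; z up, +x from head to stop, y across. Nothing stands between x = -34 and +50: the fingers have room there.
- pack_wide: loose black battery pack, box 100 x 46 x 26 mm (the wider of the two), 0.2 to 0.45 kg. Origin: centre of its underside; z up through the top; x along its length: the nose with three brass contacts is at x = -50 mm, the tail with grey ribs on top at x = +50; y across its width, to be gripped there. Seated, its frame coincides with the dock's, 8 mm higher. At the start it is seated in dock_a.
- pack_narrow: loose black battery pack, box 100 x 36 x 26 mm (the narrower of the two), 0.2 to 0.45 kg. Origin: centre of its underside; z up through the top; x along its length: the nose with three brass contacts is at x = -50 mm, the tail with grey ribs on top at x = +50; y across its width, to be gripped there. Seated, its frame coincides with the dock's, 8 mm higher. At the start it is seated in dock_b.
- pack_wide_nose (a point): centre of the nose face of pack_wide (contacts), 13 mm above its underside
- pack_narrow_nose (a point): centre of the nose face of pack_narrow (contacts), 13 mm above its underside
- dock_a_hood (a point): rear edge of dock_a's hood, mid width, on its underside (dock x = -40, z = 40 mm; top z = 44). The hood roofs the head and covers 10 mm of a seated pack's nose, so the pack cannot be lifted straight out. Head cheeks: 54 mm apart inside, 64 outside, x = -76 to -34, up to z = 44
- dock_a_stop (a point): top inner edge, mid width, of dock_a's end stop (dock x = +50, z = 18 mm): a bar 10 mm high over the floor, 50 wide, 8 thick. Way out: push the pack towards the head, raise its tail about 10 degrees over the stop, draw it out tail first and upwards. Way in: the reverse, nose first and tilted, pressed on the spring, tail lowered behind the stop
- dock_a_face (a point): centre of where dock_a's sprung contact plate meets a seated pack's nose (dock x = -50, z = 22 mm; fixed to the dock). The plate, 50 mm wide, z = 9 to 36, stands at x = -44 when empty and can be pressed to x = -62; it pushes towards +x with 3 N at -44, 6 N at -50, 12 N at -62, holding the 100 mm pack against the stop
- dock_b_hood (a point): the same point of dock_b, which is built exactly like dock_a
- dock_b_stop (a point): the same point of dock_b, which is built exactly like dock_a
- dock_b_face (a point): the same point of dock_b, which is built exactly like dock_a
- pad: fixed black rubber pad on the bench between the docks, 130 x 80 x 3 mm, empty; origin at the centre of its underside, x along its length, top at z = 3 mm
- multimeter: hand multimeter, 140 x 68 x 43 mm, lying on the bench, loose; a bystander, to be left alone; origin at the centre of its underside
- tape_roll: roll of tape, 61 mm across, 18 mm high, lying flat, loose; a bystander, to be left alone; origin at the centre of its underside
- solder_reel: solder reel, 58 mm across, 34 mm high, standing on its flange, loose; a bystander, to be left alone; origin at the centre of its underside

How it is judged (in metres and radians):
At the end, for the whole second after the job is handed in: pack_wide is seated in dock_b and pack_narrow in dock_a: each origin within 4 mm of the dock's along x and 12 mm across, underside within 4 mm of the dock floor, tilted less than 0.06 rad, lined up within 0.15 rad, nose under the hood, and both at rest (x of pack_wide in the frame of dock_b between -0.004 and 0.004 m and y of pack_wide in the frame of dock_b between -0.012 and 0.012 m and z of pack_wide in the frame of dock_b between 0.004 and 0.012 m and angle between each of pack_wide, pack_narrow's own z axis and vertical below 0.06 rad and angle between the x axis of pack_wide and the x axis of dock_b, either way round below 0.15 rad and x of pack_wide_nose in the frame of dock_b below -0.04 m and linear speed of each of pack_wide, pack_narrow below 0.02 m/s and x of pack_narrow in the frame of dock_a between -0.004 and 0.004 m and y of pack_narrow in the frame of dock_a between -0.012 and 0.012 m and z of pack_narrow in the frame of dock_a between 0.004 and 0.012 m and angle between the x axis of pack_narrow and the x axis of dock_a, either way round below 0.15 rad and x of pack_narrow_nose in the frame of dock_a below -0.04 m); the robot touches nothing.
It fails at once if the multimeter is pushed more than 25 mm (distance of multimeter from where it was at the start of the episode above 0.025 m).
It fails at once if the tape_roll is pushed more than 25 mm (distance of tape_roll from where it was at the start of the episode above 0.025 m).
It fails at once if the solder_reel is pushed more than 25 mm (distance of solder_reel from where it was at the start of the episode above 0.025 m).
It also fails if it takes over 72 s, if anything falls off the work surface, if the arm or the gripper's body presses on something with over 40 N, if the wrist force passes 120 N, or if a joint passes its speed limit or range.

## Robot

A 6-joint arm with a two-finger parallel gripper is mounted at the origin on a cart in front of the work surface, level with it; the furniture and walls round the work are solid. World frame = base frame: x ahead of the robot, y to its left, z up, the work surface at z = 0. Lengths are in mm, angles in degrees, forces in N, time in s.
With the tool pointing down it reaches from about 350 to 850 mm from the base axis. Payload 8.1 kg.
Tool frame: the origin (TCP) lies midway between the tips of the shut fingers; the grasp point (between the pads) lies 19 mm behind it; z points along the fingers, y is the line along which they close (so a half turn about z gives the same grasp; the last joint's range is limited). The gripper opens to 85 mm and grips with 20 to 120 N. Pads are 22 mm wide; open, the fingers measure 114 mm over their backs; the gripper's body (76 mm by 85 mm) begins 54 mm behind the grasp point. The pads swing forward as they close: fully open they stand 13 mm farther back than shut.
Start: joints at [68.56, 7.471, 85.268, -0, 87.261, -4.893], TCP at [170.859, 575.163, 231.292] pointing down, gripper open.
Joint ranges: [-169.43, 169.43], [-51.17, 129.36], [1.28, 143.12], [-76.62, 256.62], [0, 156.53], [-152.29, 152.29]. Speed limits (degrees/s): [136.94, 136.94, 159.86, 180, 180, 180].

## Interface

Orientations are given as [roll, pitch, yaw] about the fixed x, y, z axes, in that order (R = Rz(yaw) Ry(pitch) Rx(roll)).
In Python, from bench import r gives the robot as it stands.
- The arm moves only by the tool creep_tool, called after "Emit:" by a JSON object that holds its "fn" and its "kwargs". Schema: {"type":"object","properties":{"steps":{"type":"array","items":{"type":"number"},"minItems":7,"maxItems":56},"clamp_n":{"type":"number"},"only":{"type":"string"},"quiet":{"type":"boolean"},"lines":{"type":"string"}},"required":["steps"],"additionalProperties":false}. steps is one flat list of numbers that holds 1 to 8 rows one after another, with no inner brackets; each row has 7 numbers: a rotation vector rx, ry, rz in shares of 2 pi rad (1.0 is 2 pi rad), then dx, dy, dz in normalised numbers (1 is 800 mm), then the finger opening in mm; each row is the pose to reach, as a shift and turn from the pose commanded when the call began, along the tool's axes at that moment; what a row does not reach only later rows make up. A row lasts 1/8 s, in which the tool goes at most 62.5 mm and 10.7 degrees, less where a joint would pass 70% of its speed; a pose out of reach is approached as far as the arm can. The fingers move at their own pace and stop on an object; clamp_n is the grip in N (left out, the last holds). Time passes only in rows, so rows that do not move let the fingers close. The tool returns the time, the measured TCP pose, the force, the opening and the grip force at its end. only (a regular expression) keeps the lines of the reply that match it, lines (a string "A,B") keeps lines A to B, and quiet returns only ok. Shift and turn numbers lie between -1 and 1, and a call with a number outside is refused. Input that does not fit is refused with a message, and nothing moves.
- r.sense(): the state, without advancing time (a new reading comes with each control period).
- r.snapshot(name): name is "scene" or "side" or "wrist"; returns a dict with "pixels" (400x640x3 uint8, blue, green, red), "fx", "fy", "cx", "cy" (pixels), "pose" (4x4, takes a point from camera to world coordinates). Camera axes: x right, y up, looking along -z (the intrinsics and any distortion apply to the point x, -y, -z); pixel columns grow to the right and rows downward; lengths in mm; the calibration is good to about 2 mm. A picture is of the moment at which its call begins. There is no depth.
- r.hand_in(): hands the job in; it is judged then, once.
The state is a dict: "time": time; "joint_pos": joint angles; "qd": joint speeds; "joint_efforts": joint torques, N m; "tool_pos": TCP position; "tcp_rot": TCP orientation; "ft_force": force on the tool from outside, world axes, zero at the start; "wrist_torque": the same for the moment, N m; "finger_gap": finger opening in mm; "grip_force": force on a finger pad.
Only numpy, scipy, OpenCV 4.12 (cv2) and the standard library are available. Lean on these libraries where they do the work, as an engineer would, in place of code of your own. Each camera call takes 0.05 s, during which the arm holds its last target. There are 200 camera calls.

## Working session

There is one attempt and no reset: what is moved stays moved. The work goes in short steps, Python scripts to look and compute and a tool call to move; the robot and the scene stay as the last step left them, time stands still between calls to the robot, and variables do not carry over. Pictures are saved under pics/ and viewed, at most 10 in all, crops included, and the job is handed in when it is done.

```bash
ls; mkdir -p pics
```

Run:
```python
from bench import r
import cv2
for n in ("scene","side","wrist"):
    s=r.snapshot(n); cv2.imwrite(f"pics/{n}0.png",s["pixels"]); print(n,s["fx"],s["fy"],s["cx"],s["cy"],s["pose"].round(3).tolist(),[k for k in s])
print(r.sense())
```

Run:
```python
import cv2,numpy as np
a=[cv2.imread(f"pics/{n}0.png") for n in ("scene","side")]
for n,i in zip(("scene","side"),a):
    cv2.imwrite(f"pics/{n}0b.png",cv2.resize(i,(800,500),interpolation=cv2.INTER_CUBIC))
```

```text
(no output)
```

View pics/scene0.png

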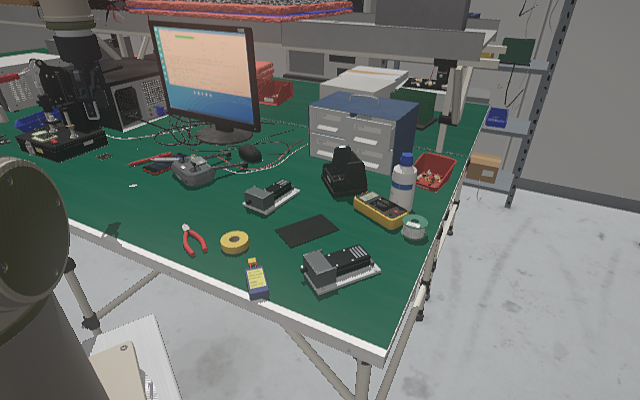

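View pics/side0.png

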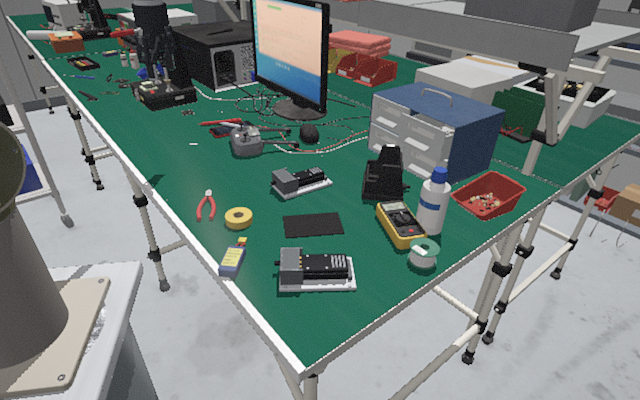

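Both docks are visible, with heads to the left. The near dock is at side (315,268) and scene (340,268). The far dock is at side (300,180) and scene (270,193), and the pad lies between them. I'll enlarge.

Run:
```python
import cv2,numpy as np
S=cv2.imread("pics/scene0.png");D=cv2.imread("pics/side0.png")
def c(i,u,v): return cv2.resize(i[v:v+75,u:u+100],(400,300),interpolation=cv2.INTER_CUBIC)
cv2.imwrite("pics/crop1.png",np.vstack([np.hstack([c(S,295,230),c(D,268,232)]),np.hstack([c(S,225,160),c(D,255,150)])]))
```

```text
(no output)
```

View pics/crop1.png

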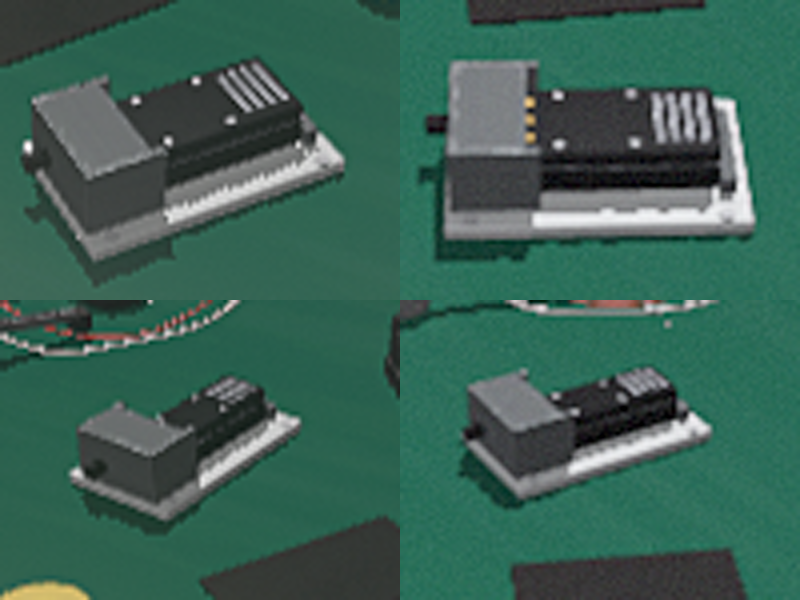

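The upper pair is the near dock: its pack is broad and fills most of the 54 mm gap, so this is dock_a with the wide pack. The lower pair is the far dock with the slimmer pack, dock_b. I read the hood top corners and base corners off the crops and will fit the dock poses to them.

Create h.py:
```python
import numpy as np, cv2, pickle
from scipy.optimize import least_squares
from scipy.spatial.transform import Rotation as R
def cam(s): return {k:s[k] for k in ("fx","fy","cx","cy","pose")}
def proj(c,P):
    p=(np.atleast_2d(P)-c["pose"][:3,3])@c["pose"][:3,:3]
    return np.c_[c["cx"]+c["fx"]*p[:,0]/-p[:,2], c["cy"]-c["fy"]*p[:,1]/-p[:,2]]
def tri(obs):  # [(cam,(u,v)),...]
    f=lambda P: np.concatenate([proj(c,P)[0]-uv for c,uv in obs])
    s=least_squares(f,[450,300,20.]); return s.x,np.abs(s.fun).max()
def fit(obs,x0):  # [(cam,[(modelpt,(u,v))..])], pose x,y,z,yaw
    def f(q):
        out=[]
        for c,l in obs:
            M=np.array([m for m,_ in l],float); U=np.array([u for _,u in l],float)
            out.append((proj(c,R.from_euler('z',q[3],degrees=True).apply(M)+q[:3])-U).ravel())
        return np.concatenate(out)
    s=least_squares(f,x0,x_scale=[10,10,10,3],loss='soft_l1'); return s.x,f(s.x).round(1)
```

Run:
```python
from h import *
from bench import r
S=cam(r.snapshot("scene"));D=cam(r.snapshot("side"));pickle.dump((S,D),open("cams.pkl","wb"))
A=(-76,32,44);B=(-34,32,44);C=(-34,-32,44);E=(-76,-32,44);F=(-78,-42,0);G=(64,-42,0);G8=(64,-42,4)
near=[(S,[(A,(303.2,255)),(B,(321.7,249.5)),(C,(336.5,267.5)),(E,(318,275.5)),(F,(318.7,294.5)),(G8,(381.2,271.2))]),
 (D,[(A,(280.5,247.5)),(B,(302.5,247.5)),(C,(302,270.2)),(E,(280,270.2)),(F,(279.2,291.2)),(G,(356.2,290.7))])]
far=[(S,[(A,(245,192)),(B,(256.2,186)),(C,(274.5,194)),(E,(263.7,200)),(F,(266.2,215)),(G8,(300,191.2))]),
 (D,[(A,(272.5,170.5)),(B,(285.7,168)),(C,(299.2,176.2)),(E,(285,178.5)),(F,(284.5,200)),(G8,(332.5,183.7))])]
a=fit(near,[450,100,0,0.]);print(a);b=fit(far,[500,300,0,20.]);print(b)
for q in a[0],b[0]: print(tri([(S,proj(S,q[:3])[0]),(D,proj(D,q[:3])[0])]))
# pad, bystanders
for nm,u,w in (("pad",(307,230),(313,224)),("tape",(235,242),(238,218)),("reel",(415,228),(422,253)),("mm",(381,209),(401,224))): print(nm,tri([(S,u),(D,w)]))
print(r.sense()["tool_pos"])
```

```text
(array([496.10813478,  67.96469874,   0.77618282,  -5.93706708]), array([-0.9, -0.4, -0.2, -0.9,  0.4,  0.3, -1.3, -0.8, -0.5,  1.7,  0.4,
        0. ,  0.1, -0.2,  0.1, -0.6,  1.2,  0.2, -0.4,  0.7, -0. ,  1.3,
        0.6, -0.1]))
(array([ 5.06766902e+02,  4.04952497e+02, -3.57229004e-01,  2.37095178e+01]), array([-1.1, -0.1, -1. , -0.7, -0.4, -1.9, -0.7, -0.9,  0.7,  0.7,  0.6,
       -0.1, -0.5,  1. ,  0.9, -0.7, -0.1,  2.1, -0.9,  4.3,  1.3,  0.2,
        1.1, -0.3]))
(array([496.10813478,  67.96469874,   0.77618282]), np.float64(1.2494183465605602e-10))
(array([ 5.06766902e+02,  4.04952497e+02, -3.57229004e-01]), np.float64(7.958078640513122e-13))
pad (array([503.89409883, 226.2424329 ,   2.44372853]), np.float64(0.32007189588404117))
tape (array([339.12646103, 254.14027846,  15.57362112]), np.float64(0.17720260232360374))
reel (array([697.14495102,  72.88025783,  27.32389221]), np.float64(0.7471229142816185))
mm (array([692.87893558, 182.99630391,  18.21602961]), np.float64(0.26481759656090276))
[170.765569   574.9375279  230.79291139]
```

Add to h.py:
```python
def delta(s,p,rpy):
    """shift in tool axes and rotation vector (deg) from measured pose to target"""
    Rt=R.from_euler('xyz',s["tcp_rot"],degrees=True)
    d=Rt.inv().apply(np.array(p)-s["tool_pos"]); w=(Rt.inv()*R.from_euler('xyz',rpy,degrees=True)).as_rotvec(degrees=True)
    return w.round(1),d.round(1)
def dockrot(d,tilt=0):  # tool with x=-dock x, y=dock y; tilt>0 raises tail
    return (R.from_euler('z',d,degrees=True)*R.from_euler('y',-tilt,degrees=True)*R.from_euler('xyz',[180,0,180],degrees=True)).as_euler('xyz',degrees=True)
```

```bash
python3 -c "
from h import *
from bench import r
s=r.sense();print(delta(s,[490,398,200],dockrot(23.7)))"
```

```text
(array([ -0. ,  -0. , -40.2]), array([-356.4,  -78.7,   30.8]))
```

8 rows one call. 365mm needs ≥6 rows.

Careful with the scale: shifts go in shares of 800 mm and turns go in shares of 2 pi rad. That gives: -356 mm / 800 = -0.445, -310 mm / 800 = -0.3875, -40.2 degrees / 360 = -0.1117.

Emit:
{"fn": "creep_tool", "kwargs": {"steps": [0, 0, -0.0167, -0.0625, -0.0138, 0.005, 85, 0, 0, -0.0333, -0.125, -0.0275, 0.01, 85, 0, 0, -0.05, -0.1875, -0.0413, 0.015, 85, 0, 0, -0.0667, -0.25, -0.055, 0.02, 85, 0, 0, -0.0833, -0.3188, -0.07, 0.0263, 85, 0, 0, -0.1, -0.3875, -0.085, 0.0325, 85, 0, 0, -0.1117, -0.445, -0.0984, 0.0388, 85, 0, 0, -0.1117, -0.445, -0.0984, 0.0388, 85]}}

```text
time: 1.25
tool_pos: [492.1, 395.7, 199.2]
tcp_rot: [-179.9, -0.1, -156.6]
ft_force: [-0.7, -0.1, -0.3]
finger_gap: 84.5
grip_force: 0.0
```

Run:
```python
from h import *
from bench import r
s=r.snapshot("wrist");pickle.dump((cam(s),s["pixels"]),open("w1.pkl","wb"));cv2.imwrite("pics/w1.png",s["pixels"]);st=r.sense();print(st["tool_pos"],st["tcp_rot"])
```

```text
[490.60644989 397.07801242 199.58365319] [-1.79992462e+02 -6.94862350e-02 -1.56537322e+02]
```

View pics/w1.png

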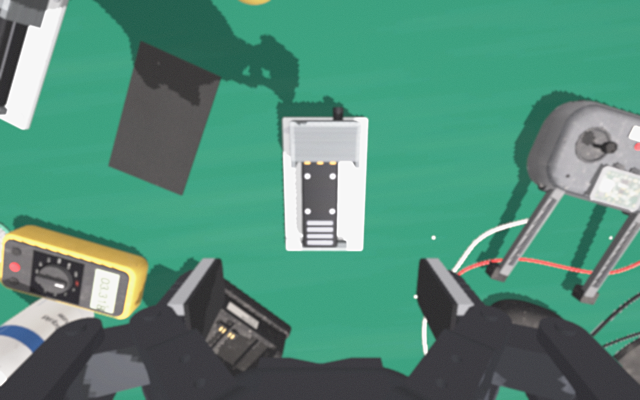

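The wrist view shows dock_b: base corners (283,118), (368,118), (363,250), (287,250), with the narrow pack between columns 301 and 340. I'll take a second wrist view from lower down.

To row units: 65 mm / 800 = 0.0813, 60 mm / 800 = 0.075.

Emit:
{"fn": "creep_tool", "kwargs": {"steps": [0, 0, 0, -0.0125, 0, 0.0375, 85, 0, 0, 0, -0.025, 0, 0.075, 85, 0, 0, 0, -0.025, 0, 0.0813, 85, 0, 0, 0, -0.025, 0, 0.0813, 85]}}

```text
time: 1.8
tool_pos: [507.1, 406.9, 135.7]
tcp_rot: [180.0, -0.0, -156.3]
ft_force: [-0.5, -0.4, -0.1]
finger_gap: 85.2
grip_force: 0.0
```

Run:
```python
from h import *
from bench import r
s=r.snapshot("wrist");pickle.dump((cam(s),s["pixels"]),open("w2.pkl","wb"));st=r.sense();print(st["tool_pos"],st["tcp_rot"])
c1,p1=pickle.load(open("w1.pkl","rb"));c2,p2=cam(s),s["pixels"]
q=np.array([506.8,405,0,23.7]);M=np.array([(-78,-42,8),(64,42,8)])
for c in c1,c2: print(proj(c,R.from_euler('z',q[3],degrees=True).apply(M)+q[:3]).round(1))
a=cv2.resize(p1[100:260,265:385],(400,533),interpolation=cv2.INTER_CUBIC)
u=proj(c2,q[:3])[0].astype(int);u0,v0=u[0]-75,max(0,u[1]-100);print(u0,v0)
b=cv2.resize(p2[v0:v0+200,u0:u0+150],(400,533),interpolation=cv2.INTER_CUBIC)
cv2.imwrite("pics/crop2.png",np.hstack([a,b]))
```

```text
[507.72536642 407.12527029 136.68681735] [ 1.79980460e+02  6.94937208e-02 -1.56308488e+02]
[[280.2 118.4]
 [361.4 250.9]]
[[264.6  96.8]
 [365.2 262. ]]
243 91
```

View pics/crop2.png

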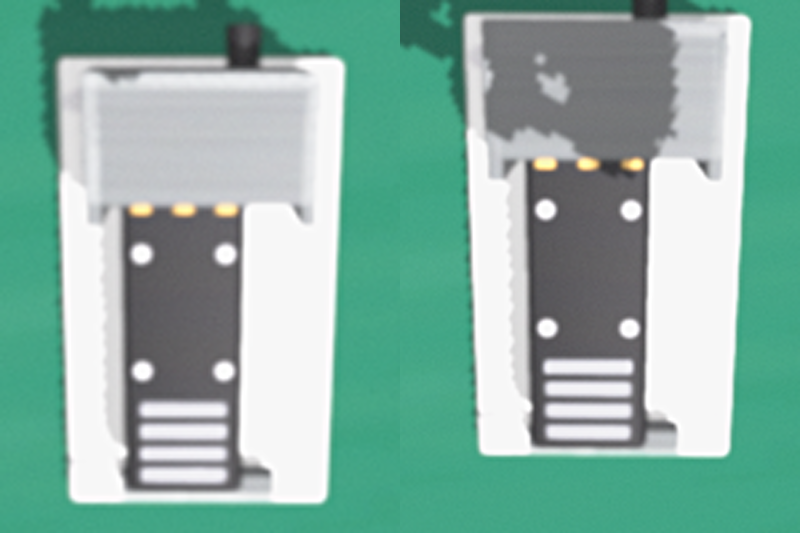

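Run:
```python
from h import *
c1=pickle.load(open("w1.pkl","rb"))[0];c2=pickle.load(open("w2.pkl","rb"))[0]
L=lambda u,v:(265+u/3.3333,100+v/3.3333); Q=lambda u,v:(243+(u-400)/2.6667,91+v/2.6667)
K=[(-78,-42,8),(-78,42,8),(64,42,8),(64,-42,8)]
o=[(c1,list(zip(K,[L(58,58),L(345,58),L(326,502),L(68,502)]))),(c2,list(zip(K,[Q(463,13),Q(750,13),Q(728,455),Q(480,455)])))]
q,e=fit(o,[507,405,0,24.]);print("dockB",q.round(2),e)
pts=[]
for a,b in [((142,254),(545,210)),((225,254),(631,210)),((142,371),(547,328)),((224,371),(629,328)),((125,490),(528,445)),((237,490),(645,445))]:
    P,er=tri([(c1,L(*a)),(c2,Q(*b))]);pts.append(R.from_euler('z',-q[3],degrees=True).apply(P-q[:3]));print(pts[-1].round(1),round(er,2))
K=[(-50,-18,34)]
o=[(c1,list(zip([(50,-18,34),(50,18,34)],[L(125,490),L(237,490)]))),(c2,list(zip([(50,-18,34),(50,18,34)],[Q(528,445),Q(645,445)])))]
print("pack",fit(o,[507,405,0,24.]))
```

```text
dockB [505.61 405.94   0.64  23.32] [-0.4  0.  -0.8  0.1 -0.5  0.1  0.6  0.   0.1 -0.4  0.4  0.2  0.3  0.2
  0.  -0.3]
[-26.9 -16.2  46. ] 0.38
[-23.3   7.3  26.8] 0.21
[  5.9 -16.2  47.6] 0.06
[-0.4  6.  66.6] 0.17
[ 43.  -22.1  44.6] 0.46
[52.5 12.6 24. ] 0.28
pack (array([508.81820327, 401.05199949,  -5.98187523,  23.55227165]), array([-0.9,  0. ,  0.3, -0.1,  0.5, -0. , -0.2,  0. ]))
```

Add to h.py:
```python
DA=[496.1,68.0,-5.9]; DB=[505.6,405.9,23.4]
def tgt(d,nx,y,nz,tilt,g=(6,0,-2)):
    """TCP pose with the pack's nose-bottom edge at dock (nx,y,nz), tail raised by tilt; g: TCP in pack frame"""
    v=R.from_euler('y',-tilt,degrees=True).apply(np.array(g)+[50,0,0])+[nx,y,nz]
    return R.from_euler('z',d[2],degrees=True).apply(v)+[d[0],d[1],0], dockrot(d[2],tilt)
```

Run:
```python
from h import *
from bench import r
print(delta(r.sense(),*tgt(DB,-50,-4.6,8,0)))
```

```text
(array([0. , 0.1, 0.3]), array([ -3.4,  -4.9, 130.7]))
```

To row units: 130.5 mm / 800 = 0.1631, 120 mm / 800 = 0.15.

Emit:
{"fn": "creep_tool", "kwargs": {"steps": [0, 0, 0, -0.0043, -0.0061, 0.0375, 85, 0, 0, 0, -0.0043, -0.0061, 0.0813, 85, 0, 0, 0, -0.0043, -0.0061, 0.125, 85, 0, 0, 0, -0.0043, -0.0061, 0.15, 85, 0, 0, 0, -0.0043, -0.0061, 0.1631, 85, 0, 0, 0, -0.0043, -0.0061, 0.1631, 85]}}

```text
time: 2.6
tool_pos: [513.3, 403.4, 5.2]
tcp_rot: [180.0, 0.0, -156.3]
ft_force: [-0.8, 0.8, -0.1]
finger_gap: 84.6
grip_force: 0.0
```

Emit:
{"fn": "creep_tool", "kwargs": {"steps": [0, 0, 0, 0, 0, 0, 30, 0, 0, 0, 0, 0, 0, 30, 0, 0, 0, 0, 0, 0, 30, 0, 0, 0, 0, 0, 0, 30, 0, 0, 0, 0, 0, 0, 30], "clamp_n": 70}}

```text
time: 3.22
tool_pos: [514.4, 404.2, 7.3]
tcp_rot: [180.0, 0.2, -156.4]
ft_force: [-1.9, -1.3, 9.8]
finger_gap: 34.9
grip_force: 76.1
```

Run:
```python
from h import *
from bench import r
s=r.sense();print(s["ft_force"],s["tool_pos"])
d=R.from_euler('z',-DB[2],degrees=True).apply(s["tool_pos"]-[DB[0],DB[1],0]);print(d)
for a in ((-55,-4.6,8,0),(-55,-4.6,8.5,5),(-55,-4.6,8.5,10.5),(-35,-4.6,12.2,10.5),(-10,-4.6,16.8,10.5),(0,-4.6,60,10.5)): print(a,*delta(s,*tgt(DB,*a)))
```

```text
[-1.85686827 -1.28360335  9.75132351] [514.41539456 404.21553528   7.32686543]
[ 7.42138752 -5.04694064  7.32686543]
(-55, -4.6, 8, 0) [0.  0.2 0.2] [6.4 0.5 1.3]
(-55, -4.6, 8.5, 5) [ 0.1 -4.8  0.2] [ 6.4  0.5 -4.1]
(-55, -4.6, 8.5, 10.5) [  0.1 -10.3   0.2] [ 7.   0.5 -9.4]
(-35, -4.6, 12.2, 10.5) [  0.1 -10.3   0.2] [-13.1   0.4 -13.1]
(-10, -4.6, 16.8, 10.5) [  0.1 -10.3   0.2] [-38.1   0.3 -17.6]
(0, -4.6, 60, 10.5) [  0.1 -10.3   0.2] [-48.2   0.3 -60.8]
```

Gripped, though the fingertips touch the floor lightly (10 N). I'll push the pack towards the head, tilt it and check.

To row units: -12 mm / 800 = -0.015, 5.6 mm / 800 = 0.007, -10.5 degrees / 360 = -0.0292.

Emit:
{"fn": "creep_tool", "kwargs": {"steps": [0, 0, 0, 0.0031, 0, -0.0013, 30, 0, 0, 0, 0.0063, 0, -0.0019, 30, 0, -0.0083, 0, 0.0063, 0, -0.0056, 30, 0, -0.0167, 0, 0.0065, 0, -0.0096, 30, 0, -0.0222, 0, 0.0068, 0, -0.0121, 30, 0, -0.0292, 0, 0.007, 0, -0.015, 30, 0, -0.0292, 0, 0.007, 0, -0.015, 30]}}

```text
time: 4.1
tool_pos: [509.8, 402.2, 18.6]
tcp_rot: [179.9, 10.9, -156.3]
ft_force: [8.8, 5.3, -5.6]
finger_gap: 35.0
grip_force: 71.5
```

Run:
```python
from h import *
from bench import r
s=r.sense();print(s["ft_force"],s["wrist_torque"],s["tool_pos"],s["tcp_rot"],s["finger_gap"])
sn=r.snapshot("side");p=sn["pixels"][140:215,250:350]; w=r.snapshot("wrist")["pixels"]
w=cv2.resize(w[60:360,150:500],(466,400))
cv2.imwrite("pics/t1.png",np.hstack([cv2.resize(p,(533,400),interpolation=cv2.INTER_CUBIC)[:,:330],w]))
```

```text
[ 8.75131322  5.25846926 -5.62381049] [ 0.77921875 -1.28689873 -0.09090187] [509.77810837 402.17083803  18.55015326] [ 179.94798758   10.85293273 -156.34503552] 34.97548110764815
```

View pics/t1.png

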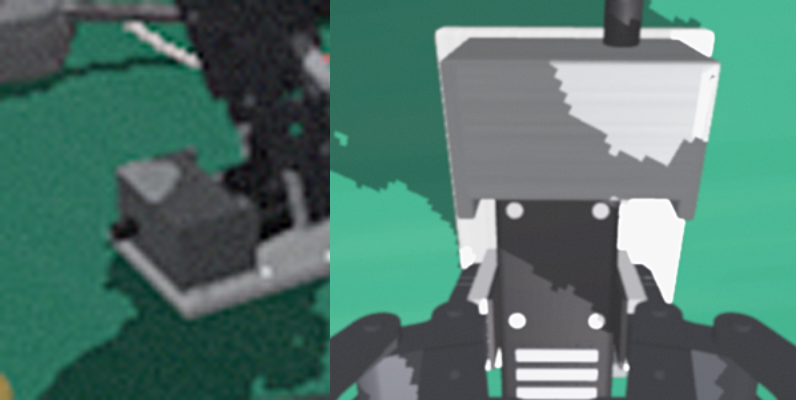

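Pack held square, nose still under the hood, and the spring reaction is about 10 N as expected. I'll draw it out along its own axis, then up.

To row units: -100 mm / 800 = -0.125, -70 mm / 800 = -0.0875, 10.5 degrees / 360 = 0.0292.

Emit:
{"fn": "creep_tool", "kwargs": {"steps": [0, 0, 0, -0.01, 0, 0, 30, 0, 0, 0, -0.0225, 0, 0, 30, 0, 0, 0, -0.0375, 0, 0, 30, 0, 0, 0, -0.0525, 0, -0.0038, 30, 0, 0, 0, -0.07, 0, -0.0375, 30, 0, 0.0139, 0, -0.075, 0, -0.0875, 30, 0, 0.0292, 0, -0.0775, 0, -0.125, 30, 0, 0.0292, 0, -0.0775, 0, -0.125, 30]}}

```text
time: 5.2
tool_pos: [550.5, 419.8, 130.2]
tcp_rot: [179.9, 0.4, -156.4]
ft_force: [0.9, -0.2, -3.8]
finger_gap: 35.3
grip_force: 72.0
```

Run:
```python
from h import *
from bench import r
s=r.sense();print(s["ft_force"],s["wrist_torque"],s["tool_pos"],s["tcp_rot"],s["finger_gap"])
for z in (40,8): print(delta(s,*tgt([504,226,7],-50,0,z,0,(6,0,-1))))
```

```text
[ 0.93279123 -0.24927436 -3.75726456] [-0.01519259 -0.11155919 -0.06227497] [550.51728909 419.78896052 130.24457546] [ 179.93635334    0.4209374  -156.382577  ] 35.28810413787669
(array([ 0.1,  0.4, 16.6]), array([ 115.2, -160.7,   90.2]))
(array([ 0.1,  0.4, 16.6]), array([ 115.4, -160.8,  122.2]))
```

To row units: -161 mm / 800 = -0.2013, 126 mm / 800 = 0.1575, 16.6 degrees / 360 = 0.0461.

Emit:
{"fn": "creep_tool", "kwargs": {"steps": [0, 0, 0.0111, 0.035, -0.05, 0.0125, 30, 0, 0, 0.0222, 0.0713, -0.1, 0.025, 30, 0, 0, 0.0333, 0.1075, -0.15, 0.0438, 30, 0, 0, 0.0461, 0.1438, -0.2013, 0.075, 30, 0, 0, 0.0461, 0.1438, -0.2013, 0.1188, 30, 0, 0, 0.0461, 0.1438, -0.2013, 0.1438, 30, 0, 0, 0.0461, 0.1438, -0.2013, 0.155, 30, 0, 0, 0.0461, 0.1438, -0.2013, 0.1575, 30]}}

```text
time: 6.2
tool_pos: [506.0, 225.0, 2.2]
tcp_rot: [-180.0, -0.1, -172.9]
ft_force: [-22.7, -9.9, 35.1]
finger_gap: 34.2
grip_force: 82.8
```

Emit:
{"fn": "creep_tool", "kwargs": {"steps": [0, 0, 0, 0, 0, 0, 30, 0, 0, 0, 0, 0, 0.0006, 30]}}

```text
time: 6.45
tool_pos: [506.8, 225.3, 2.3]
tcp_rot: [-180.0, 0.0, -172.9]
ft_force: [-14.7, -6.9, 24.2]
finger_gap: 34.7
grip_force: 79.6
```

Emit:
{"fn": "creep_tool", "kwargs": {"steps": [0, 0, 0, 0, 0, 0, 60, 0, 0, 0, 0, 0, 0, 85, 0, 0, 0, 0, 0, 0, 85, 0, 0, 0, 0, 0, -0.05, 85, 0, 0, 0, 0, 0, -0.1125, 85, 0, 0, 0, 0, 0, -0.1625, 85, 0, 0, 0, 0, 0, -0.175, 85]}}

```text
time: 7.32
tool_pos: [508.6, 225.3, 143.7]
tcp_rot: [179.9, 0.3, -172.9]
ft_force: [0.4, 0.1, -0.5]
finger_gap: 85.0
grip_force: 0.0
```

Run:
```python
from h import *
from bench import r
s=r.sense();print(s["ft_force"],s["wrist_torque"],s["tool_pos"],s["tcp_rot"],s["finger_gap"])
sn=r.snapshot("wrist");pickle.dump((cam(sn),sn["pixels"]),open("w3.pkl","wb"));
print(delta(s,*tgt(DA,-55,0,150,0)))
```

```text
[ 0.43706916  0.09281262 -0.47175477] [-0.01079142  0.00295529 -0.00948905] [508.55592223 225.32996673 143.65531333] [ 179.93015824    0.34733087 -172.93734055] 85.03535692486993
(array([ 0.1,  0.3, 13. ]), array([  30.7, -154.8,   -4.7]))
```

To row units: -155 mm / 800 = -0.1938, -115 mm / 800 = -0.1438, 13 degrees / 360 = 0.0361.

Emit:
{"fn": "creep_tool", "kwargs": {"steps": [0, 0, 0.0083, 0.0088, -0.0475, -0.0125, 85, 0, 0, 0.0167, 0.0188, -0.095, -0.025, 85, 0, 0, 0.025, 0.0288, -0.1438, -0.0125, 85, 0, 0, 0.0361, 0.0388, -0.1938, 0, 85, 0, 0, 0.0361, 0.0388, -0.1938, 0, 85, 0, 0, 0.0361, 0.0388, -0.1938, 0, 85]}}

```text
time: 8.12
tool_pos: [494.1, 67.1, 138.8]
tcp_rot: [180.0, -0.1, 174.1]
ft_force: [0.1, -0.3, 0.3]
finger_gap: 85.1
grip_force: 0.0
```

Run:
```python
from h import *
from bench import r
s=r.sense();print(s["tool_pos"],s["tcp_rot"],s["finger_gap"])
sn=r.snapshot("wrist");pickle.dump((cam(sn),sn["pixels"]),open("w4.pkl","wb"));c=cam(sn)
u=proj(c,[496,68,8])[0].astype(int);u0,v0=u[0]-75,max(0,u[1]-100);print(u0,v0)
b=cv2.resize(sn["pixels"][v0:v0+200,u0:u0+150],(400,533),interpolation=cv2.INTER_CUBIC)
c3,p3=pickle.load(open("w3.pkl","rb"));u=proj(c3,[508,225,20])[0].astype(int);a0,b0=u[0]-75,max(0,u[1]-100);print(a0,b0)
a=cv2.resize(p3[b0:b0+200,a0:a0+150],(400,533),interpolation=cv2.INTER_CUBIC)
cv2.imwrite("pics/crop3.png",np.hstack([a,b]))
```

```text
[494.09032691  67.13953954 138.79610736] [ 1.79989777e+02 -1.01551372e-01  1.74052865e+02] 85.13921514497166
246 95
245 94
```

View pics/crop3.png

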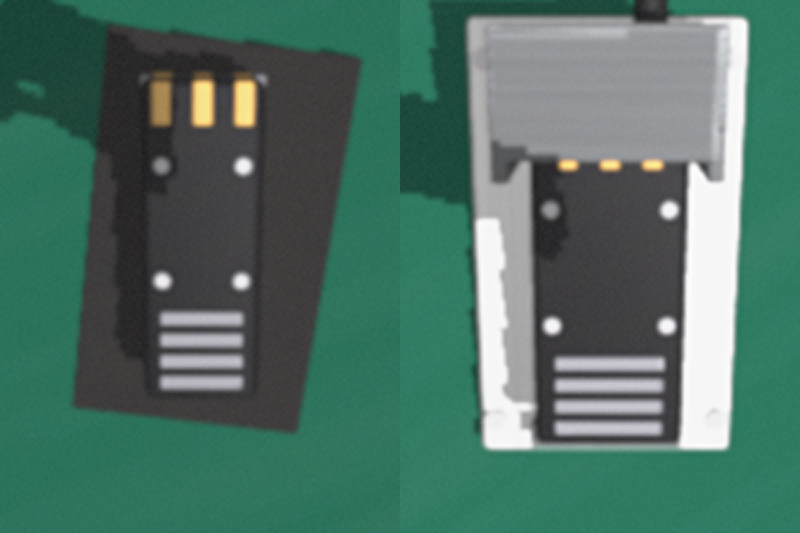

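The left crop shows the narrow pack flat on the pad: nose (141–266,75), tail (147–258,397). The right crop shows dock_a with the wide pack: base corners (467,17), (748,17), (730,449), (484,449), tail (534–680,442).

Run:
```python
from h import *
from bench import r
c3=pickle.load(open("w3.pkl","rb"))[0];c4=pickle.load(open("w4.pkl","rb"))[0];S,D=pickle.load(open("cams.pkl","rb"))
Q=lambda u,v:(246+(u-400)/2.6667,95+v/2.6667);L=lambda u,v:(245+u/2.6667,94+v/2.6667)
K=[(-78,-42,8),(-78,42,8),(64,42,8),(64,-42,8)]
o=[(c4,list(zip(K,[Q(467,17),Q(748,17),Q(730,449),Q(484,449)])))]
q,e=fit(o,[496,68,0,-6.]);print("dockA",q.round(2),e)
print("wide",fit([(c4,list(zip([(50,-23,34),(50,23,34),(-38.5,-23,34),(-38.5,23,34)],[Q(534,442),Q(680,442),Q(533,165),Q(687,165)])))],[496,68,0,-6.]))
print("narrow",fit([(c3,list(zip([(50,-18,29),(50,18,29),(-50,-18,29),(-50,18,29)],[L(147,397),L(258,397),L(141,75),L(266,75)])))],[506,225,0,7.]))
A=(-76,32,44);B=(-34,32,44);C=(-34,-32,44);E=(-76,-32,44);F=(-78,-42,0);G=(64,-42,0);G8=(64,-42,4)
near=[(S,[(A,(303.2,255)),(B,(321.7,249.5)),(C,(336.5,267.5)),(E,(318,275.5)),(F,(318.7,294.5)),(G8,(381.2,271.2))]),
 (D,[(A,(280.5,247.5)),(B,(302.5,247.5)),(C,(302,270.2)),(E,(280,270.2)),(F,(279.2,291.2)),(G,(356.2,290.7))])]
q,e=fit(o+near,[496,68,0,-6.]);print("all",q.round(2))
print(delta(r.sense(),*tgt([q[0],q[1],q[3]],-50,0,8,0,(6,0,-0.5))))
```

```text
dockA [496.63  69.66  -0.85  -5.91] [-0.   0.   0.1 -0.1 -0.4 -0.   0.3  0.1]
wide (array([498.77130355,  69.66834861,  -8.34247888,  -6.27655299]), array([ 0.5, -0.2, -0.3,  0. , -0.8, -0.1,  0.6,  0.2]))
narrow (array([499.18116302, 224.79798785,  -2.38618879,   6.91045536]), array([-0.3, -0.1,  0.3, -0. , -0.1,  0. ,  0.1,  0.1]))
all [496.62  69.6   -0.75  -5.91]
(array([ 0. , -0.1,  0. ]), array([ -8.1,   2.2, 131.7]))
```

To row units: 131 mm / 800 = 0.1638, 129 mm / 800 = 0.1613.

```bash
sed -i 's/^DA=.*/DA=[496.6,69.6,-5.9]; DB=[505.6,405.9,23.4]/' h.py
```

Emit:
{"fn": "creep_tool", "kwargs": {"steps": [0, 0, 0, -0.01, 0.0028, 0.0438, 85, 0, 0, 0, -0.01, 0.0028, 0.0875, 85, 0, 0, 0, -0.01, 0.0028, 0.125, 85, 0, 0, 0, -0.01, 0.0028, 0.15, 85, 0, 0, 0, -0.01, 0.0028, 0.1613, 85, 0, 0, 0, -0.01, 0.0028, 0.1638, 85, 0, 0, 0, -0.01, 0.0028, 0.1638, 85]}}

```text
time: 9.05
tool_pos: [503.5, 68.6, 9.7]
tcp_rot: [180.0, 0.1, 174.1]
ft_force: [0.4, 0.4, 0.2]
finger_gap: 84.9
grip_force: 0.0
```

Emit:
{"fn": "creep_tool", "kwargs": {"steps": [0, 0, 0, 0, 0, 0, 40, 0, 0, 0, 0, 0, 0, 40, 0, 0, 0, 0, 0, 0, 40, 0, 0, 0, 0, 0, 0, 40, 0, 0, 0, 0, 0, 0, 40], "clamp_n": 80}}

```text
time: 9.68
tool_pos: [503.4, 68.6, 10.0]
tcp_rot: [180.0, 0.1, 174.0]
ft_force: [-2.7, 1.1, 7.0]
finger_gap: 44.4
grip_force: 84.2
```

```bash
python3 -c "
from h import *
from bench import r
s=r.sense();print(s['ft_force'],R.from_euler('z',-DA[2],degrees=True).apply(s['tool_pos']-[DA[0],DA[1],0]))"
```

```text
[-2.71433033  1.08487656  6.97101625] [ 6.89401964 -0.33195595 10.02404004]
```

To row units: -11.5 mm / 800 = -0.0144, -9 mm / 800 = -0.0113, -10.5 degrees / 360 = -0.0292.

Emit:
{"fn": "creep_tool", "kwargs": {"steps": [0, 0, 0, 0.0031, 0, -0.0006, 40, 0, 0, 0, 0.0063, 0, -0.001, 40, 0, -0.0083, 0, 0.0063, 0, -0.005, 40, 0, -0.0167, 0, 0.0065, 0, -0.0088, 40, 0, -0.0222, 0, 0.0068, 0, -0.0113, 40, 0, -0.0292, 0, 0.007, 0, -0.0144, 40, 0, -0.0292, 0, 0.007, 0, -0.0144, 40]}}

```text
time: 10.55
tool_pos: [498.9, 68.9, 21.5]
tcp_rot: [180.0, 10.8, 174.0]
ft_force: [9.8, 0.3, -8.4]
finger_gap: 44.9
grip_force: 82.7
```

Run:
```python
from h import *
from bench import r
s=r.sense();print(s["wrist_torque"],R.from_euler('z',-DA[2],degrees=True).apply(s['tool_pos']-[DA[0],DA[1],0]))
```

```text
[ 0.05223634 -1.5037776  -0.0389328 ] [ 2.3487094  -0.44688222 21.4926127 ]
```

To row units: -90 mm / 800 = -0.1125, -70 mm / 800 = -0.0875.

Emit:
{"fn": "creep_tool", "kwargs": {"steps": [0, 0, 0, -0.01, 0, 0, 40, 0, 0, 0, -0.0225, 0, 0, 40, 0, 0, 0, -0.0375, 0, 0, 40, 0, 0, 0, -0.0525, 0, -0.0038, 40, 0, 0, 0, -0.07, 0, -0.0375, 40, 0, 0, 0, -0.0775, 0, -0.0875, 40, 0, 0, 0, -0.08, 0, -0.1125, 40, 0, 0, 0, -0.08, 0, -0.1125, 40]}}

```text
time: 11.55
tool_pos: [545.4, 64.0, 122.9]
tcp_rot: [180.0, 10.7, 174.0]
ft_force: [-0.3, -0.1, -4.6]
finger_gap: 44.7
grip_force: 83.5
```

Run:
```python
from h import *
from bench import r
s=r.sense();print(s["wrist_torque"])
w=r.snapshot("wrist");cv2.imwrite("pics/w5.png",w["pixels"])
G=(6.9,-.3,2.0)
for a in ((0,0,80,10.5),(-20,0,21,10.5)): print(delta(s,*tgt(DB,*a,G)))
```

```text
[ 0.03511055  0.12967861 -0.01181909]
(array([ -5.4,   0.2, -28.9]), array([ 31.7, 362.9,  25.4]))
(array([ -5.4,   0.2, -28.9]), array([ 59.8, 353. ,  80.1]))
```

View pics/w5.png

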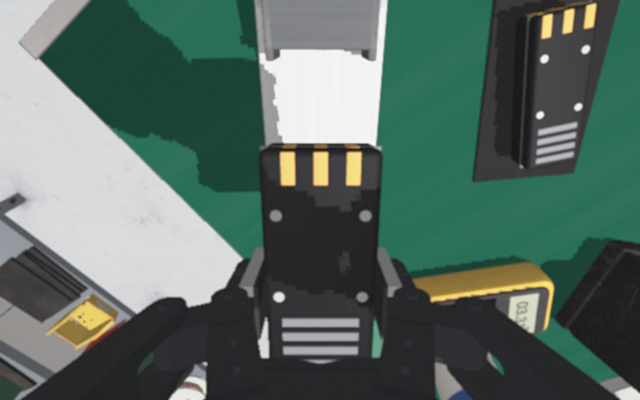

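The wide pack is out and held level across the fingers. There is a tall black object near dock_b, so I'll check where it stands before swinging over.

Run:
```python
from h import *
S,D=pickle.load(open("cams.pkl","rb"))
for n,u,w in (("top",(343,150),(388,149)),("base front-left",(325,188),(366,196)),("base right",(367,189),(404,201))): 
    P,e=tri([(S,u),(D,w)]); print(n,P.round(),round(e,1),R.from_euler('z',-DB[2],degrees=True).apply(P-[DB[0],DB[1],0]).round())
```

```text
top [714. 380. 101.] 0.1 [ 181. -107.  101.]
base front-left [676. 406. -37.] 4.9 [157. -68. -37.]
base right [740. 294.   4.] 1.6 [ 171. -196.    4.]
```

To row units: 362.9 mm / 800 = 0.4536, 345 mm / 800 = 0.4313, -28.9 degrees / 360 = -0.0803.

Emit:
{"fn": "creep_tool", "kwargs": {"steps": [-0.0014, 0, -0.0083, 0.0038, 0.05, -0.0188, 40, -0.0036, 0, -0.0194, 0.0088, 0.11, -0.0313, 40, -0.0061, 0, -0.0333, 0.015, 0.1725, -0.0375, 40, -0.0083, 0, -0.0444, 0.0213, 0.2375, -0.0313, 40, -0.0106, 0, -0.0569, 0.0275, 0.3025, -0.0125, 40, -0.0131, 0.0003, -0.0694, 0.0338, 0.3688, 0.0063, 40, -0.0144, 0.0006, -0.0778, 0.0388, 0.4313, 0.025, 40, -0.015, 0.0006, -0.0803, 0.0396, 0.4536, 0.0313, 40]}}

```text
time: 12.6
tool_pos: [552.3, 429.2, 85.5]
tcp_rot: [179.9, 10.0, -156.4]
ft_force: [-0.1, -0.8, -4.1]
finger_gap: 44.5
grip_force: 83.8
```

Emit:
{"fn": "creep_tool", "kwargs": {"steps": [0, 0, 0, 0, 0, 0, 40, 0, 0, 0, 0, 0, 0, 40]}}

```text
time: 12.85
tool_pos: [554.6, 426.4, 89.6]
tcp_rot: [180.0, 10.2, -156.6]
ft_force: [0.3, 0.1, -3.5]
finger_gap: 44.3
grip_force: 83.8
```

Run:
```python
from h import *
from bench import r
s=r.sense();print(s["wrist_torque"])
G=(6.9,-.3,2.0)
for a in ((-15,0,25,10.5),(-32,0,14,10.5),(-42,0,12,10.5),(-55,0,10,10.5),(-55,0,9,5),(-55,0,8.5,0)): print(delta(s,*tgt(DB,*a,G)))
sn=r.snapshot("wrist");cv2.imwrite("pics/w6.png",sn["pixels"][:300,150:500])
```

```text
[-0.1401128   0.2023958  -0.00829403]
(array([ 0. , -0.3, -0. ]), array([21.7,  0.3, 49.2]))
(array([ 0. , -0.3, -0. ]), array([40.4,  0.3, 57. ]))
(array([ 0. , -0.3, -0. ]), array([50.6,  0.3, 57.2]))
(array([ 0. , -0.3, -0. ]), array([63.7,  0.3, 56.8]))
(array([ 0. ,  5.2, -0. ]), array([63.9,  0.3, 63.3]))
(array([ 0. , 10.2, -0. ]), array([64.5,  0.3, 68.7]))
```

View pics/w6.png

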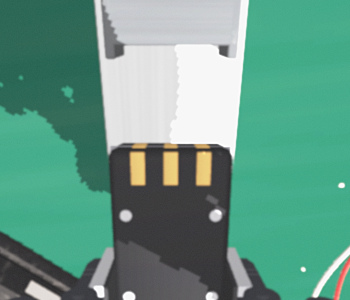

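Well aligned: pack centre at column 170, hood opening centre at 172. I'll insert at a slightly smaller tilt.

Run:
```python
from h import *
from bench import r
s=r.sense()
G=(6.9,-.3,2.0)
for a in ((-15,0,20,8.5),(-32,0,11,8.5),(-42,0,9.2,8.5),(-50,0,9,8.5),(-55,0,9,8.5),(-55,0,8.8,4),(-55,0,8.5,0)): print(delta(s,*tgt(DB,*a,G)))
```

```text
(array([ 0.1,  1.8, -0. ]), array([23. ,  0.5, 56.6]))
(array([ 0.1,  1.8, -0. ]), array([41.3,  0.4, 62.4]))
(array([ 0.1,  1.8, -0. ]), array([51.5,  0.4, 62.4]))
(array([ 0.1,  1.8, -0. ]), array([59.4,  0.4, 61.2]))
(array([ 0.1,  1.8, -0. ]), array([64.3,  0.4, 60.3]))
(array([ 0.1,  6.3, -0. ]), array([64.5,  0.4, 65. ]))
(array([ 0.1, 10.3, -0. ]), array([65. ,  0.4, 69.2]))
```

Careful with the scale: shifts go in shares of 800 mm and turns go in shares of 2 pi rad. That gives: 64.3 mm / 800 = 0.0804, 61.6 mm / 800 = 0.077, 1.8 degrees / 360 = 0.005.

Emit:
{"fn": "creep_tool", "kwargs": {"steps": [0, 0.0028, 0, 0.0125, 0.0005, 0.035, 40, 0, 0.005, 0, 0.0288, 0.0005, 0.0625, 40, 0, 0.005, 0, 0.0375, 0.0005, 0.0713, 40, 0, 0.005, 0, 0.0516, 0.0005, 0.0769, 40, 0, 0.005, 0, 0.0644, 0.0005, 0.077, 40, 0, 0.005, 0, 0.0743, 0.0005, 0.0758, 40, 0, 0.005, 0, 0.0804, 0.0005, 0.0749, 40, 0, 0.005, 0, 0.0804, 0.0005, 0.0749, 40]}}

```text
time: 13.9
tool_pos: [508.3, 408.4, 22.1]
tcp_rot: [179.9, 8.9, -156.6]
ft_force: [9.1, 3.1, -7.4]
finger_gap: 44.4
grip_force: 83.4
```

Run:
```python
from h import *
from bench import r
s=r.sense();print(s["wrist_torque"],s["tool_pos"])
print(tgt(DB,-55,0,9,8.5,(6.9,-.3,2.0)))
for a in ((-55,0,8.8,4),(-55,0,8.5,0),(-50,0,8,0)): print(delta(s,*tgt(DB,*a,(6.9,-.3,2.0))))
```

```text
[ 0.49358337 -1.34671424  0.01295069] [508.3326818  408.42634075  22.13786687]
(array([506.61797838, 406.01363382,  19.38838722]), array([ 180. ,    8.5, -156.6]))
(array([0.1, 4.9, 0.1]), array([ 3. , -1.5,  7. ]))
(array([0.1, 8.9, 0.1]), array([ 3.4, -1.6, 11.2]))
(array([0.1, 8.9, 0.1]), array([-1.5, -1.6, 12.5]))
```

Emit:
{"fn": "creep_tool", "kwargs": {"steps": [0, 0, 0, 0.0019, -0.001, 0.0013, 40, 0, 0, 0, 0.0038, -0.0019, 0.0025, 40, 0, 0, 0, 0.0038, -0.0019, 0.0025, 40]}}

```text
time: 14.28
tool_pos: [507.9, 407.9, 21.8]
tcp_rot: [179.7, 9.1, -156.6]
ft_force: [7.9, 6.6, -1.5]
finger_gap: 44.2
grip_force: 84.2
```

Run:
```python
from h import *
from bench import r
s=r.sense();print(s["wrist_torque"],s["tool_pos"])
for a in ((-55,0,8.8,4),(-55,0,8.5,0),(-50,0,8,0)): print(delta(s,*tgt(DB,*a,(6.9,-.3,2.0))))
```

```text
[ 1.00915317 -0.93363471 -0.1029827 ] [507.89948623 407.85739063  21.82993346]
(array([0.3, 5.1, 0. ]), array([ 2.4, -1.2,  6.8]))
(array([0.3, 9.1, 0. ]), array([ 2.8, -1.2, 11. ]))
(array([0.3, 9.1, 0. ]), array([-2.1, -1.2, 12.3]))
```

Emit:
{"fn": "creep_tool", "kwargs": {"steps": [0, 0, 0, 0, 0, 0, 40, 0, 0, 0, 0, 0, 0, 40, 0, 0, 0, 0, 0, 0, 40, 0, 0, 0, 0, 0, 0, 40]}}

```text
time: 14.78
tool_pos: [507.9, 407.9, 21.8]
tcp_rot: [179.8, 9.1, -156.6]
ft_force: [6.8, 6.3, -1.0]
finger_gap: 44.8
grip_force: 84.2
```

Run:
```python
from h import *
from bench import r
s=r.sense();print(s["wrist_torque"],s["tool_pos"],s["qd"].round(2))
print(R.from_euler('z',-DB[2],degrees=True).apply(s['tool_pos']-[DB[0],DB[1],0]))
sn=r.snapshot("wrist");c=cam(sn);cv2.imwrite("pics/w7.png",sn["pixels"])
# predicted pixel of the pack screws/hood edge under the assumed pack pose
P=R.from_euler('xyz',s["tcp_rot"],degrees=True)
# tail corners / hood edge
hood=R.from_euler('z',DB[2],degrees=True).apply([(-40,-27,44),(-40,27,44)])+[DB[0],DB[1],0]
print("hood",proj(c,hood).round(1))
pk=[(x,y,26) for x,y in ((-24,-13),(-24,13),(8,-13),(8,13))]
T=lambda v: R.from_euler('z',DB[2],degrees=True).apply(v)
g=np.array((6.9,-.3,2.0)); til=R.from_euler('z',DB[2],degrees=True)*R.from_euler('y',-9.1,degrees=True)
print(proj(c,til.apply(np.array(pk)-g)+s["tool_pos"]).round(1))
```

```text
[ 0.91363697 -0.94676706 -0.11477038] [507.91641999 407.87954652  21.80656427] [-0.1  -0.05  0.04 -0.07  0.04 -0.09]
[ 2.91207789  0.89677666 21.80656427]
hood [[244.  201.7]
 [394.1 201.4]]
[[288.1 218.3]
 [356.4 218.2]
 [290.3 292.6]
 [354.  292.4]]
```

To row units: 8 mm / 800 = 0.01, 6 mm / 800 = 0.0075, 9 degrees / 360 = 0.025.

Emit:
{"fn": "creep_tool", "kwargs": {"steps": [0, 0.0069, 0, 0.0006, 0.0006, 0.0025, 40, 0, 0.0139, 0, 0.0013, 0.001, 0.005, 40, 0, 0.0194, 0, 0.0013, 0.0013, 0.0075, 40, 0, 0.025, 0, 0.0013, 0.0013, 0.01, 40, 0, 0.025, 0, 0.0013, 0.0013, 0.01, 40, 0, 0.025, 0, 0.0013, 0.0013, 0.01, 40]}}

```text
time: 15.58
tool_pos: [507.7, 408.0, 12.7]
tcp_rot: [179.8, 0.0, -156.6]
ft_force: [7.8, 3.5, -2.1]
finger_gap: 44.4
grip_force: 84.2
```

Run:
```python
from h import *
from bench import r
s=r.sense();print(s["wrist_torque"],s["tool_pos"],s["tcp_rot"])
print(R.from_euler('z',-DB[2],degrees=True).apply(s['tool_pos']-[DB[0],DB[1],0]))
```

```text
[ 0.53177931 -1.23745323 -0.01382528] [507.6546717  407.95146757  12.69669546] [ 1.79829467e+02  3.16741293e-02 -1.56556451e+02]
[ 2.70042048  1.06673531 12.69669546]
```

To row units: 3 mm / 800 = 0.0038, 1.5 mm / 800 = 0.0019.

Emit:
{"fn": "creep_tool", "kwargs": {"steps": [0, 0, 0, 0, 0, 0.0019, 40, 0, 0, 0, 0, 0, 0.0038, 40, 0, 0, 0, 0, 0, 0.0038, 40, 0, 0, 0, 0, 0, 0.0038, 40]}}

```text
time: 16.08
tool_pos: [507.8, 408.0, 10.1]
tcp_rot: [179.8, 0.1, -156.6]
ft_force: [8.4, 3.3, -0.9]
finger_gap: 44.2
grip_force: 84.2
```

Run:
```python
from h import *
from bench import r
s=r.sense();print(s["wrist_torque"],s["tool_pos"],s["tcp_rot"])
```

```text
[ 0.52055962 -1.25068167  0.00263056] [507.84473365 408.01969744  10.12845453] [ 1.79829860e+02  7.58181994e-02 -1.56554507e+02]
```

To row units: -5 mm / 800 = -0.0063, -4 mm / 800 = -0.005.

Emit:
{"fn": "creep_tool", "kwargs": {"steps": [0, 0, 0, -0.0013, 0, 0.001, 40, 0, 0, 0, -0.0031, 0, 0.0015, 40, 0, 0, 0, -0.005, 0, 0.0015, 40, 0, 0, 0, -0.0063, 0, 0.0015, 40, 0, 0, 0, -0.0063, 0, 0.0015, 40]}}

```text
time: 16.7
tool_pos: [511.8, 409.8, 10.1]
tcp_rot: [179.8, -0.0, -156.5]
ft_force: [-0.8, -1.8, 11.6]
finger_gap: 44.5
grip_force: 85.9
```

Run:
```python
from h import *
from bench import r
s=r.sense();print(s["wrist_torque"],s["tool_pos"],s["tcp_rot"])
print(R.from_euler('z',-DB[2],degrees=True).apply(s['tool_pos']-[DB[0],DB[1],0]),R.from_euler('z',-DB[2],degrees=True).apply(s['ft_force']))
```

```text
[-0.46413515 -0.13165452 -0.03318648] [511.77340196 409.78234003  10.06337286] [ 1.79846775e+02 -1.84835103e-02 -1.56541274e+02]
[ 7.20753136  1.11128195 10.06337286] [-1.45905932 -1.36020891 11.60160736]
```

At x = 7.2 (expected 6.9) the stop now takes the spring load and the floor supports the pack, so it is home. Releasing.

To row units: -130 mm / 800 = -0.1625, -115 mm / 800 = -0.1438.

Emit:
{"fn": "creep_tool", "kwargs": {"steps": [0, 0, 0, 0, 0, 0, 60, 0, 0, 0, 0, 0, 0, 85, 0, 0, 0, 0, 0, 0, 85, 0, 0, 0, 0, 0, -0.0375, 85, 0, 0, 0, 0, 0, -0.0938, 85, 0, 0, 0, 0, 0, -0.1438, 85, 0, 0, 0, 0, 0, -0.1625, 85, 0, 0, 0, 0, 0, -0.1625, 85]}}

```text
time: 17.7
tool_pos: [510.3, 408.4, 135.7]
tcp_rot: [179.9, -0.4, -156.5]
ft_force: [0.1, 0.2, -0.6]
finger_gap: 85.1
grip_force: 0.0
```

Run:
```python
from h import *
from bench import r
s=r.sense()
sn=r.snapshot("wrist");pickle.dump((cam(sn),sn["pixels"]),open("w8.pkl","wb"))
print(delta(s,[507,225.2,130],dockrot(6.9)))
```

```text
(array([ 0.1, -0.4, 16.6]), array([  75.9, -166.8,    5.9]))
```

To row units: -167 mm / 800 = -0.2088, -125 mm / 800 = -0.1563, 16.6 degrees / 360 = 0.0461.

Emit:
{"fn": "creep_tool", "kwargs": {"steps": [0, 0, 0.0111, 0.0225, -0.05, 0, 85, 0, 0, 0.0222, 0.045, -0.1025, 0, 85, 0, 0, 0.0333, 0.0688, -0.1563, 0, 85, 0, 0.0006, 0.0461, 0.095, -0.2088, 0.0125, 85, 0, 0.0006, 0.0461, 0.095, -0.2088, 0.0625, 85, 0, 0.0006, 0.0461, 0.095, -0.2088, 0.1125, 85, 0, 0.0006, 0.0461, 0.095, -0.2088, 0.1438, 85, 0, 0.0006, 0.0461, 0.095, -0.2088, 0.1438, 85]}}

```text
time: 18.75
tool_pos: [501.5, 222.9, 15.6]
tcp_rot: [-179.8, -1.2, -173.2]
ft_force: [-1.0, -0.6, 0.3]
finger_gap: 84.8
grip_force: 0.0
```

```bash
python3 -c "
from h import *
from bench import r
s=r.sense();print(delta(s,[507,225.2,5.5],dockrot(6.9)))"
```

```text
(array([-0.2, -1.2, -0.1]), array([-6. ,  1.6, 10. ]))
```

Emit:
{"fn": "creep_tool", "kwargs": {"steps": [0, 0, 0, 0, 0, 0, 85, 0, 0, 0, 0, 0, 0, 85]}}

```text
time: 19.0
tool_pos: [506.6, 224.8, 21.7]
tcp_rot: [-179.9, -0.6, -173.1]
ft_force: [-0.0, 0.0, 0.3]
finger_gap: 85.2
grip_force: 0.0
```

```bash
python3 -c "
from h import *
from bench import r
s=r.sense();print(delta(s,[507,225.2,5.5],dockrot(6.9)))"
```

```text
(array([-0.1, -0.6, -0. ]), array([-0.6,  0.4, 16.2]))
```

To row units: 16 mm / 800 = 0.02, 13 mm / 800 = 0.0163, -0.5 degrees / 360 = -0.0014.

Emit:
{"fn": "creep_tool", "kwargs": {"steps": [0, -0.0014, 0, -0.0006, 0.0005, 0.0088, 85, 0, -0.0014, 0, -0.0006, 0.0005, 0.0163, 85, 0, -0.0014, 0, -0.0006, 0.0005, 0.02, 85, 0, -0.0014, 0, -0.0006, 0.0005, 0.02, 85, 0, -0.0014, 0, -0.0006, 0.0005, 0.02, 85]}}

```text
time: 19.62
tool_pos: [506.0, 224.9, 4.5]
tcp_rot: [-179.9, -0.2, -173.1]
ft_force: [-0.2, -0.6, 0.5]
finger_gap: 84.7
grip_force: 0.0
```

Emit:
{"fn": "creep_tool", "kwargs": {"steps": [0, 0, 0, 0, 0, 0, 30, 0, 0, 0, 0, 0, 0, 30, 0, 0, 0, 0, 0, 0, 30, 0, 0, 0, 0, 0, 0, 30, 0, 0, 0, 0, 0, 0, 30], "clamp_n": 80}}

```text
time: 20.25
tool_pos: [506.3, 225.0, 4.9]
tcp_rot: [-179.9, -0.1, -173.1]
ft_force: [0.2, 0.4, 4.8]
finger_gap: 34.9
grip_force: 81.8
```

```bash
python3 -c "
from h import *
from bench import r
s=r.sense();print(s['ft_force'],s['tool_pos'],s['tcp_rot'])
print(R.from_euler('z',-6.9,degrees=True).apply(s['tool_pos']-[499.2,224.8,3]))"
```

```text
[0.17530111 0.38191483 4.77652748] [506.3218379  224.97048376   4.88347876] [-1.79934111e+02 -1.32988029e-01 -1.73147370e+02]
[ 7.09073824 -0.68634609  1.88347876]
```

To row units: -110 mm / 800 = -0.1375, -90 mm / 800 = -0.1125.

Emit:
{"fn": "creep_tool", "kwargs": {"steps": [0, 0, 0, 0, 0, -0.025, 30, 0, 0, 0, 0, 0, -0.0688, 30, 0, 0, 0, 0, 0, -0.1125, 30, 0, 0, 0, 0, 0, -0.1375, 30, 0, 0, 0, 0, 0, -0.1375, 30]}}

```text
time: 20.88
tool_pos: [507.4, 225.4, 116.3]
tcp_rot: [-180.0, 0.0, -173.1]
ft_force: [0.6, 0.1, -4.9]
finger_gap: 34.6
grip_force: 81.0
```

```bash
python3 -c "
from h import *
from bench import r
s=r.sense();print(delta(s,*tgt(DA,0,0,60,8.5,(7,0,1.9))))"
```

```text
(array([ 0.9, -8.5, 12.7]), array([ -25.4, -165.8,   46.2]))
```

To row units: -165.8 mm / 800 = -0.2073, -125 mm / 800 = -0.1563, 12.7 degrees / 360 = 0.0353.

Emit:
{"fn": "creep_tool", "kwargs": {"steps": [0.0006, -0.0056, 0.0083, -0.0075, -0.05, 0, 30, 0.0011, -0.0111, 0.0167, -0.015, -0.1025, 0.0063, 30, 0.0017, -0.0167, 0.025, -0.0238, -0.1563, 0.0188, 30, 0.0025, -0.0236, 0.0353, -0.0318, -0.2073, 0.0375, 30, 0.0025, -0.0236, 0.0353, -0.0318, -0.2073, 0.0575, 30, 0.0025, -0.0236, 0.0353, -0.0318, -0.2073, 0.0575, 30, 0.0025, -0.0236, 0.0353, -0.0318, -0.2073, 0.0575, 30]}}

```text
time: 21.75
tool_pos: [550.7, 64.2, 68.2]
tcp_rot: [-179.9, 8.3, 174.2]
ft_force: [-0.2, 0.3, -3.2]
finger_gap: 34.9
grip_force: 81.3
```

Run:
```python
from h import *
from bench import r
s=r.sense();G=(7,0,1.9)
for a in ((-15,0,20,8.5),(-32,0,11,8.5),(-42,0,9.2,8.5),(-50,0,9,8.5),(-56,0,9,8.5),(-56,0,8.8,4),(-56,0,8.2,0)): print(delta(s,*tgt(DA,*a,G)))
```

```text
(array([-0. , -0.2,  0.1]), array([18.6, -0.1, 35.6]))
(array([-0. , -0.2,  0.1]), array([36.8, -0.1, 42. ]))
(array([-0. , -0.2,  0.1]), array([46.9, -0.1, 42.4]))
(array([-0. , -0.2,  0.1]), array([54.9, -0.1, 41.4]))
(array([-0. , -0.2,  0.1]), array([60.8, -0. , 40.5]))
(array([-0.1,  4.3,  0.1]), array([60.8, -0. , 45.2]))
(array([-0.1,  8.3,  0.1]), array([61.2, -0. , 49.8]))
```

To row units: 60.8 mm / 800 = 0.076, 54.9 mm / 800 = 0.0686.

Emit:
{"fn": "creep_tool", "kwargs": {"steps": [0, 0, 0, 0.0113, 0, 0.0225, 30, 0, 0, 0, 0.0233, 0, 0.0425, 30, 0, 0, 0, 0.035, 0, 0.0488, 30, 0, 0, 0, 0.046, 0, 0.0525, 30, 0, 0, 0, 0.0586, 0, 0.053, 30, 0, 0, 0, 0.0686, 0, 0.0518, 30, 0, 0, 0, 0.076, 0, 0.0506, 30, 0, 0, 0, 0.076, 0, 0.0506, 30]}}

```text
time: 22.75
tool_pos: [499.3, 68.8, 21.5]
tcp_rot: [-180.0, 8.7, 174.1]
ft_force: [8.5, -1.4, -6.3]
finger_gap: 34.7
grip_force: 80.9
```

Run:
```python
from h import *
from bench import r
s=r.sense();print(s["wrist_torque"],R.from_euler('z',-DA[2],degrees=True).apply(s['tool_pos']-[DA[0],DA[1],0]),R.from_euler('z',-DA[2],degrees=True).apply(s['ft_force']))
```

```text
[-0.16144352 -1.34107247  0.01303848] [ 2.79063668 -0.53655288 21.52236152] [ 8.56501202 -0.5589873  -6.3129612 ]
```

To row units: 10 mm / 800 = 0.0125, 9.5 mm / 800 = 0.0119, 8.6 degrees / 360 = 0.0239.

Emit:
{"fn": "creep_tool", "kwargs": {"steps": [0, 0, 0, 0.0025, 0, 0.0025, 30, 0, 0.0069, 0, 0.0031, 0, 0.005, 30, 0, 0.0139, 0, 0.0038, 0, 0.0075, 30, 0, 0.0194, 0, 0.0038, 0, 0.01, 30, 0, 0.0239, 0, 0.0038, 0, 0.0119, 30, 0, 0.0239, 0, 0.0038, 0, 0.0125, 30, 0, 0.0239, 0, 0.0038, 0, 0.0125, 30]}}

```text
time: 23.62
tool_pos: [499.1, 68.9, 11.7]
tcp_rot: [-180.0, 0.2, 174.1]
ft_force: [8.1, -1.1, -1.9]
finger_gap: 34.7
grip_force: 81.7
```

Run:
```python
from h import *
from bench import r
s=r.sense();print(s["wrist_torque"],R.from_euler('z',-DA[2],degrees=True).apply(s['tool_pos']-[DA[0],DA[1],0]),R.from_euler('z',-DA[2],degrees=True).apply(s['ft_force']))
```

```text
[-0.06282563 -1.16892337  0.00228518] [ 2.58084481 -0.46301395 11.68443858] [ 8.17536887 -0.27354411 -1.89491504]
```

To row units: -5 mm / 800 = -0.0063, -4.5 mm / 800 = -0.0056.

Emit:
{"fn": "creep_tool", "kwargs": {"steps": [0, 0, 0, 0, 0, 0.0019, 30, 0, 0, 0, 0, 0, 0.0031, 30, 0, 0, 0, -0.0019, 0, 0.0035, 30, 0, 0, 0, -0.0038, 0, 0.0035, 30, 0, 0, 0, -0.0056, 0, 0.0035, 30, 0, 0, 0, -0.0063, 0, 0.0035, 30, 0, 0, 0, -0.0063, 0, 0.0035, 30]}}

```text
time: 24.5
tool_pos: [502.5, 68.6, 9.8]
tcp_rot: [-180.0, -0.0, 174.1]
ft_force: [-6.2, -1.1, 18.4]
finger_gap: 34.6
grip_force: 84.2
```

Run:
```python
from h import *
from bench import r
s=r.sense();print(s["wrist_torque"],R.from_euler('z',-DA[2],degrees=True).apply(s['tool_pos']-[DA[0],DA[1],0]),R.from_euler('z',-DA[2],degrees=True).apply(s['ft_force']))
```

```text
[-0.07895909  1.19814868 -0.00800922] [ 6.02012516 -0.42055362  9.8059938 ] [-6.00868327 -1.74139831 18.4195362 ]
```

To row units: -130 mm / 800 = -0.1625, -115 mm / 800 = -0.1438.

Emit:
{"fn": "creep_tool", "kwargs": {"steps": [0, 0, 0, 0, 0, -0.0006, 60, 0, 0, 0, 0, 0, -0.0006, 85, 0, 0, 0, 0, 0, -0.0006, 85, 0, 0, 0, 0, 0, -0.0375, 85, 0, 0, 0, 0, 0, -0.0938, 85, 0, 0, 0, 0, 0, -0.1438, 85, 0, 0, 0, 0, 0, -0.1625, 85, 0, 0, 0, 0, 0, -0.1625, 85]}}

```text
time: 25.5
tool_pos: [501.7, 68.6, 137.0]
tcp_rot: [-179.9, -0.1, 174.1]
ft_force: [0.3, -0.5, -0.2]
finger_gap: 85.2
grip_force: 0.0
```

Run:
```python
from h import *
from bench import r
sn=r.snapshot("wrist");pickle.dump((cam(sn),sn["pixels"]),open("w9.pkl","wb"));sd=r.snapshot("side")["pixels"]
w8=pickle.load(open("w8.pkl","rb"))[1]
c=lambda p,u,v,w,h,W,H: cv2.resize(p[v:v+h,u:u+w],(W,H),interpolation=cv2.INTER_CUBIC)
im=np.hstack([c(w8,245,80,150,200,300,400),c(sn["pixels"],245,80,150,200,300,400),np.vstack([c(sd,255,150,100,100,200,200),c(sd,268,225,100,100,200,200)])])
cv2.imwrite("pics/final.png",im)
```

```text
(no output)
```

View pics/final.png

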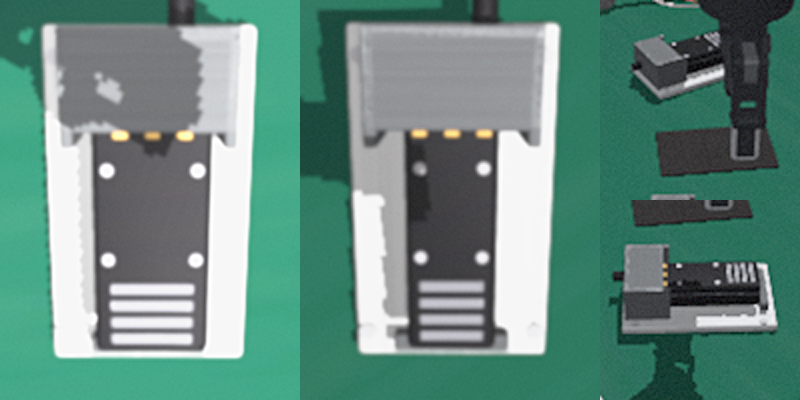

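Both packs lie flat and seated. The wide pack in dock_b (left) and the narrow pack in dock_a (centre) have their tails behind the stop and contacts at the hood edge, spaced as in the starting views. Handing in.

```bash
python3 -c "
from bench import r
print(r.hand_in())"
```

```text
the job is handed in; nothing more can be done
None
```

I swapped the packs and handed the job in at about 25.5 s: pack_wide is in dock_b and pack_narrow in dock_a. The last pictures show both lying flat behind the end stop with their noses under the hood, but the hand-in returned no verdict.

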